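Weigh the outgoing gear on a two-pan balance

TASK

Weigh the gear that is to be posted. First clear the tape roll and the capo out of the pans and lay them on the cork mat; then lay all the gear that is here (pencil microphone, harmonica, cable plug) in the green pan with no weight in the yellow one yet; then put weights from the tray into the yellow pan until the beam is level, leaving the weights you do not need in their tray and the other things on the desk alone.

Things in the scene. Friction and masses are not known exactly. Their poses are not given: they have to be found in the camera images.
- balance: fixed grey two-pan balance, 170 x 350 mm, 125 mm high at the white dial plate between the pans (56 mm wide along y). Origin: centre of the underside on the desk; y runs along the beam from the yellow to the green pan, x points away from the robot, z up; turned by up to 0.1 rad. The pans always stay level; where in a pan a thing lies makes no difference
- beam (a joint): tilt of the beam in rad, 0 = level; positive: the yellow (weight) pan is down, negative: the green (gear) pan is down. A light spring: each 50 g of difference between the pans tilts it by 0.05 rad, up to stops at +-0.12; the red needle before the dial plate leans the same way. Settles within about 1 s
- gear_pan_floor (a point): centre of the floor of the green gear pan, 105 mm from the balance's centre towards its +y, 85 mm over the desk when level (moves at most 13 mm up or down). The floor is 162 mm (balance x) by 136 mm (balance y) inside a rim 5 mm high and 4 mm thick; axes as the balance's
- weight_pan_floor (a point): centre of the floor of the yellow weight pan, 105 mm from the balance's centre towards its -y; same size, rim and motion as the green pan
- cork_mat: fixed cork mat, 180 (x) x 120 (y) x 4 mm, to the robot's left; origin: centre of the underside, its top is at 4 mm
- weight_tray_floor (a point): centre of the floor of the fixed wooden weight tray in front of the microphone case; the floor lies 4 mm over the desk, 78 mm (x) by 228 mm (y) inside walls that rise 8 mm above it. The five weights lie in it side by side along its y, 45 mm apart
- pencil_mic: silver pencil microphone, a round barrel 21 mm thick and 137 mm long, lying along its y axis; it can roll. Origin: on the barrel's surface at mid-length (underneath at the start), the barrel's centre lies 10.5 mm from it along its own z axis. Gear; 150 g within 4 %
- harmonica: harmonica lying flat, 26 x 102 x 20 mm, long along its y axis; origin: centre of the underside. Gear; 100 g within 4 %
- xlr_plug: silver cable plug with a green ring, round, 19 mm thick and 78 mm long, lying along its y axis; origin: centre of the underside, 9.5 mm from its centre line along its own z axis. Gear; 50 g within 4 %
- gaffer_tape: roll of black tape lying flat, 55 mm across and 19 mm high (solid for the fingers); origin: centre of the underside. Left lying in one of the pans, 60 g
- capo: black guitar capo lying flat, 50 (x) x 89 (y) x 18 mm, origin: centre of the underside. Left lying in the other pan, 50 g
- microphone_case: fixed open walnut case, 160 (x) x 261 (y) mm, between the weight tray and the keyboard; origin: centre of the underside. Its walls are 52 mm high; its lid is hinged on the far side and stands open leaning towards the robot, from x = +88 mm at its foot to x = +37 mm at its top edge, 205 mm high: keep the gripper clear of it
- remote: black remote control, 167 x 46 x 19 mm, on the desk in front of the balance; bystander
- bottle_slide: blue guitar slide standing upright, 28 mm across, 66 mm high, behind the balance to the right; bystander
- marker: red and white marker pen, 17 x 135 x 16 mm, near the desk's front edge on the right; bystander
- red_weight_a: red counterweight, 100 g: a block 62 mm long (y), 30 mm wide (x), 16 mm high, with an upright steel fin on top, 44 mm long (y), 10 mm thick (x), up to 44 mm above the underside; take it by the fin, fingers closing along x. Origin: centre of the underside, z up. Starts in the tray, its y along the tray's x
- blue_weight_a: blue counterweight, 50 g: a block 62 mm long (y), 22 mm wide (x), 12 mm high, with an upright steel fin on top, 44 mm long (y), 10 mm thick (x), up to 44 mm above the underside; take it by the fin, fingers closing along x. Origin: centre of the underside, z up. Starts in the tray, its y along the tray's x
- red_weight_b: red counterweight, 100 g: a block 62 mm long (y), 30 mm wide (x), 16 mm high, with an upright steel fin on top, 44 mm long (y), 10 mm thick (x), up to 44 mm above the underside; take it by the fin, fingers closing along x. Origin: centre of the underside, z up. Starts in the tray, its y along the tray's x
- blue_weight_b: blue counterweight, 50 g: a block 62 mm long (y), 22 mm wide (x), 12 mm high, with an upright steel fin on top, 44 mm long (y), 10 mm thick (x), up to 44 mm above the underside; take it by the fin, fingers closing along x. Origin: centre of the underside, z up. Starts in the tray, its y along the tray's x
- blue_weight_c: blue counterweight, 50 g: a block 62 mm long (y), 22 mm wide (x), 12 mm high, with an upright steel fin on top, 44 mm long (y), 10 mm thick (x), up to 44 mm above the underside; take it by the fin, fingers closing along x. Origin: centre of the underside, z up. Starts in the tray, its y along the tray's x

How it is judged:
By the outcome, as a careful person would: the job done as asked, in the order asked, and still so for the second after the job is handed in, with the robot touching nothing.
Of pencil_mic, harmonica, xlr_plug only 2 to 3 are there at a start; the rules pass over those that are not, and their reading is None.
At some moment in a run one of gaffer_tape may be knocked a few centimetres aside while the robot is not near it.
Once in a run the grip may slacken for a moment while it holds something.
It also fails if it takes over 210 s, if anything falls off the work surface, if the arm or the gripper's body presses on something with over 40 N, if the wrist force passes 120 N, or if a joint passes its speed limit or range.

ROBOT

A 6-joint arm with a two-finger parallel gripper is mounted at the origin on a cart in front of the work surface, level with it; the furniture and walls round the work are solid. World frame = base frame: x ahead of the robot, y to its left, z up, the work surface at z = 0. Lengths are in m, angles in rad, forces in N, time in s.
With the tool pointing down it reaches from about 0.35 to 0.85 m from the base axis. Payload 8.1 kg.
Tool frame: the origin (TCP) lies at the centre of the arm's flange, where the gripper is bolted on; the fingertips stand 186 mm ahead of it and the grasp point (between the pads) lies 167 mm ahead of it (robot.grasp_offset is the distance from the TCP to the grasp point, in m); z points along the fingers, y is the line along which they close (so a half turn about z gives the same grasp; the last joint's range is limited). The gripper opens to 93 mm and grips with 3 to 60 N. Pads are 15 mm wide; open, the fingers measure 128 mm over their backs; the gripper's body (75 mm by 188 mm) begins 65 mm behind the grasp point.
Start: joints at [1.084, 0.13, 1.488, -0, 1.523, -0.085], TCP at [0.235, 0.552, 0.405] pointing down, gripper open.
Joint ranges: [-2.96, 2.96], [-0.89, 2.26], [0.02, 2.5], [-1.34, 4.48], [0, 2.73], [-2.66, 2.66]. Speed limits (rad/s): [2.39, 2.39, 2.79, 3.14, 3.14, 3.14].

INTERFACE

Orientations are given as a rotation vector (axis times angle).
In Python, from plant import robot gives the robot as it stands.
- The arm moves only by the tool drive_tool, never from a script. Its argument "moves" is one flat list of numbers, 7 for each row, row after row: the finger opening in mm, from 0 to 93, then the shift along the tool's x, y, z in mm, then the turn, a rotation vector about the tool's x, y, z in degrees. A call has 1 to 8 rows; each row shifts and turns the commanded pose from where the row before left it, along the tool's axes as they then stand; what a row does not reach is not made up. A row lasts 1/10 s, in which the tool goes at most 50 mm and 8.59 degrees, less where a joint would pass 70% of its speed; a pose out of reach is approached as far as the arm can. A call is refused whole if a number of a shift passes 50 or a number of a turn 8.59, either way. A call with a gripper value outside its range is refused whole. The fingers move at their own pace and stop on an object; "grip_force" is the grip in N (left out, the last holds). Time passes only in rows, so rows that do not move let the fingers close. It gives the time, the measured TCP pose, the force, the opening and the grip force at its end, in the units of the state.
- robot.read_state(): the state, without advancing time (a new reading comes with each control period).
- robot.read_camera(name): name is "scene" or "top" or "wrist"; returns a dict with "color" (400x640x3 uint8, red, green, blue), "depth" (400x640 float32, m along the optical axis (not along the pixel's ray), 0 where there is no reading), "mtx" (3x3 intrinsics, pixels), "dist_coeffs" ([k1, k2, p1, p2, k3] as OpenCV has them; the pictures are not rectified), "R" (3x3) and "t" (3): a world point X has camera coordinates R X + t. Camera axes: x right, y down, z forward; pixel columns grow to the right and rows downward; lengths in m; the calibration is good to about 2 mm. A picture is of the moment at which its call begins.
- robot.close_job(): hands the job in; it is judged then, once.
The state is a dict: "t": time; "q": joint angles; "dq": joint speeds; "joint_torque": joint torques, N m; "tool_pos": TCP position; "orientation": TCP orientation; "force": force on the tool from outside, world axes, zero at the start; "wrist_torque": the same for the moment, N m; "opening": finger opening in m; "gripper_force": force on a finger pad.
Only numpy, scipy, OpenCV 4.12 (cv2) and the standard library are available. Lean on these libraries where they do the work, as an engineer would, in place of code of your own. Each camera call takes 0.05 s, during which the arm holds its last target. There are 200 camera calls.

## Working session

There is one attempt and no reset: what is moved stays moved. The work goes in short steps, Python scripts to look and compute and a tool call to move; the robot and the scene stay as the last step left them, time stands still between calls to the robot, and variables do not carry over. Pictures are saved under pics/ and viewed, at most 14 in all, crops included, and the job is handed in when it is done.

Besides the shell and the picture viewer there is one more tool, called as name(argument=value, ...) on one line, values as JSON. drive_tool: Moves the arm, as the interface text tells. Its arguments: {"type":"object","properties":{"moves":{"type":"array","items":{"type":"number"}},"grip_force":{"type":"number"}},"required":["moves"]}

```bash
mkdir -p pics; ls; cat > h.py <<'E'
import numpy as np, cv2
from plant import robot
from scipy.spatial.transform import Rotation as Ro
def snap(n,f=None):
    c=robot.read_camera(n); np.savez(''+n+'.npz',**{k:np.asarray(v) for k,v in c.items()})
    if f: cv2.imwrite('pics/'+f,cv2.cvtColor(c['color'],cv2.COLOR_RGB2BGR))
    return c
def ld(n): return dict(np.load(''+n+'.npz'))
def cloud(c):
    h,w=c['depth'].shape
    u,v=np.meshgrid(np.arange(w),np.arange(h))
    p=cv2.undistortPoints(np.stack([u,v],-1).reshape(-1,1,2).astype(float),c['mtx'],c['dist_coeffs']).reshape(h,w,2)
    d=c['depth'][...,None]
    X=np.concatenate([p*d,d],-1)
    W=(X-c['t'])@c['R']
    W[c['depth']==0]=np.nan
    return W
def px(c,u,v,z=None):
    """world pt of pixel; at plane z if given else by depth"""
    if z is None: return cloud(c)[int(v),int(u)]
    p=cv2.undistortPoints(np.array([[[u,v]]],float),c['mtx'],c['dist_coeffs']).ravel()
    d=c['R'].T@np.array([p[0],p[1],1]); o=-c['R'].T@c['t']
    return o+d*(z-o[2])/d[2]
E
python3 - <<'E'
from h import *
a=snap('top','top0.png');b=snap('scene','scene0.png')
s=robot.read_state();print(s['t'],s['tool_pos'],s['orientation'],s['opening'])
print(-a['R'].T@a['t'],a['R'],-b['R'].T@b['t'])
E
```

```text
pics
0.1 [0.23454316 0.55204    0.4038078 ] [-6.26926005e-01 -3.07796514e+00  2.48461146e-03] 0.09312874771271548
[-0.0410037   0.05899566  1.25932687] [[-0.1947729  -0.98077083  0.01233275]
 [-0.87559483  0.16819182 -0.45281917]
 [ 0.44203757 -0.0989954  -0.89151708]] [-0.30792655 -0.5441609   0.68178292]
```

View pics/top0.png

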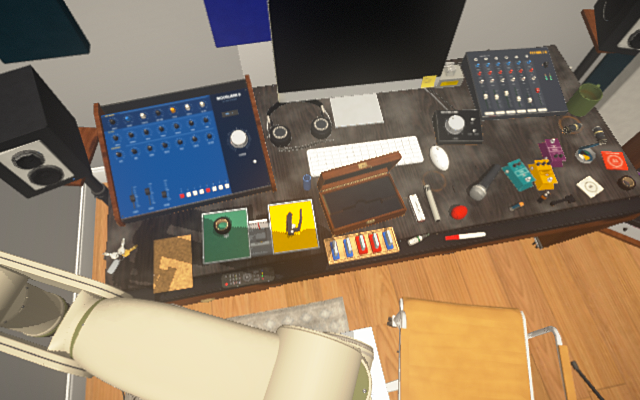

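View pics/scene0.png

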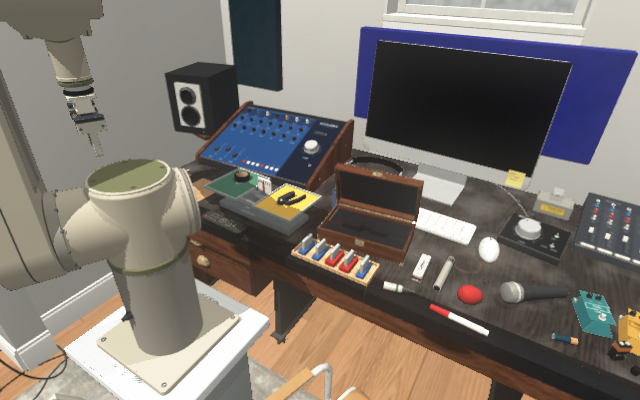

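The tape roll is in the green pan (top 222,226) and the capo in the yellow pan (293,222). The weights are at (335..390,245). All three pieces of gear look present: harmonica (417,207), microphone (432,203) and plug (418,238). The marker is at (465,236) and the mat at (173,263).

```bash
python3 - <<'E'
from h import *
a=ld('top');im=cv2.cvtColor(a['color'],cv2.COLOR_RGB2BGR)
cv2.imwrite('pics/c1.png',cv2.resize(im[195:295,140:330],None,fx=4.2,fy=4.2,interpolation=cv2.INTER_CUBIC))
cv2.imwrite('pics/c2.png',cv2.resize(im[180:270,310:500],None,fx=4.2,fy=4.2,interpolation=cv2.INTER_CUBIC))
W=cloud(a)
for n,u,v in [('desk',150,250),('green',235,250),('yellow',300,240),('mat',170,250),('tape',222,226)]: print(n,W[v,u].round(3))
E
```

```text
desk [ 0.525  0.488 -0.   ]
green [0.438 0.206 0.084]
yellow [0.431 0.006 0.087]
mat [0.511 0.424 0.003]
tape [0.525 0.238 0.084]
```

View pics/c1.png

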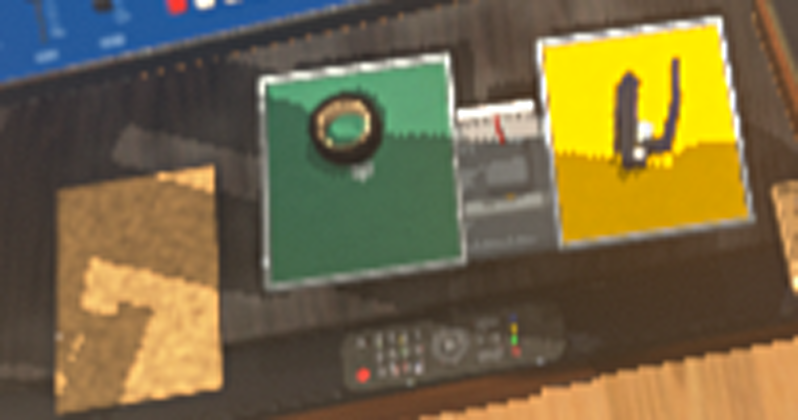

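View pics/c2.png

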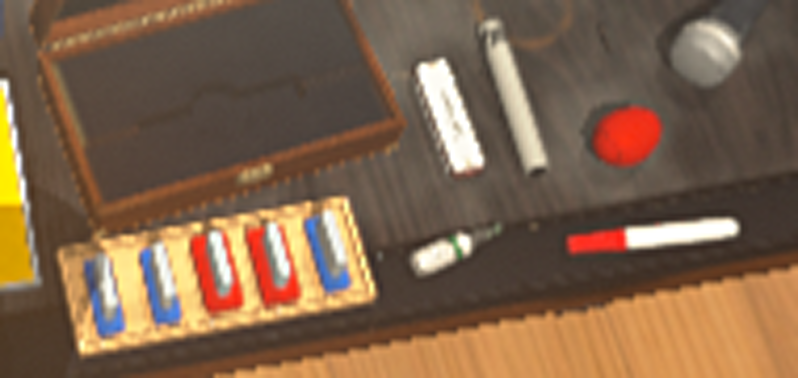

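```bash
python3 - <<'E'
from h import *
a=ld('top')
def P(o,k,z): return np.array([px(a,o[0]+(u+.5)/4.2-.5,o[1]+(v+.5)/4.2-.5,z)[:2] for u,v in k])
A=(140,195);B=(310,180)
def quad(n,o,k,z):
    p=P(o,k,z);e=p[1]+p[2]-p[0]-p[3]; l=p[0]+p[1]-p[2]-p[3]
    print(n,p.mean(0).round(4),'size',np.linalg.norm(e)/2,np.linalg.norm(l)/2,'ang(long x-ish)',np.arctan2(l[1],l[0]).round(3),'ang from -y',np.arctan2(e[0],-e[1]).round(3))
quad('green',A,[(262,75),(452,57),(465,265),(268,288)],.09)
quad('yellow',A,[(540,38),(722,18),(750,215),(562,242)],.09)
quad('mat',A,[(57,188),(215,168),(220,388),(57,412)],.004)
quad('harm',B,[(417,68),(443,60),(482,165),(458,172)],.02)
quad('tray',B,[(58,250),(347,198),(377,298),(82,355)],.012)
print('tape',P(A,[(346,127)],.104))
print('capo',P(A,[(628,75),(677,60),(660,150),(630,165)],.10))
print('mic',P(B,[(490,22),(538,172)],.0105))
print('plug',P(B,[(414,268),(470,240),(497,228)],.0095))
print('case',P(B,[(103,225),(402,130)],.05))
print('fins far',P(B,[(98,258),(155,246),(209,233),(265,225),(325,212)],.044))
print('fins near',P(B,[(112,300),(168,292),(224,290),(281,279),(340,268)],.044))
# tool R
R=Ro.from_rotvec(robot.read_state()['orientation']).as_matrix();print(R.round(3))
W=cloud(a)
# desk outliers above for tops
for n,(u,v) in dict(harm=(450,115),mic=(515,95),plug=(435,257)).items(): print(n,W[int(180+v/4.2),int(310+u/4.2)].round(3))
E
```

```text
green [0.4912 0.2281] size 0.14146378729914527 0.16938717081333576 ang(long x-ish) -0.053 ang from -y -0.076
yellow [0.4859 0.0186] size 0.1392899419360687 0.16577459216429202 ang(long x-ish) -0.055 ang from -y -0.053
mat [0.4657 0.4174] size 0.1202292889682757 0.17977499963685983 ang(long x-ish) -0.025 ang from -y -0.047
harm [ 0.5014 -0.4102] size 0.022279309570580663 0.0975135424291717 ang(long x-ish) 0.032 ang from -y 0.122
tray [ 0.406  -0.1922] size 0.2352080829216604 0.08704859791454243 ang(long x-ish) 0.0 ang from -y 0.003
tape [[0.51976515 0.23454895]]
capo [[ 0.52450416  0.02342764]
 [ 0.52995428 -0.0150411 ]
 [ 0.45940551  0.01034365]
 [ 0.45178685  0.03401218]]
mic [[ 0.58375137 -0.47406837]
 [ 0.4430469  -0.46844093]]
plug [[ 0.38267173 -0.34592901]
 [ 0.39705932 -0.39652115]
 [ 0.40284876 -0.42080415]]
case [[ 0.44829298 -0.1082801 ]
 [ 0.48300618 -0.35785692]]
fins far [[ 0.42475261 -0.09953569]
 [ 0.42610388 -0.14457482]
 [ 0.42871614 -0.18788848]
 [ 0.4270005  -0.23200613]
 [ 0.42875835 -0.28054219]]
fins near [[ 0.38948154 -0.10271185]
 [ 0.38768949 -0.14574435]
 [ 0.38118938 -0.18781737]
 [ 0.38158696 -0.2326025 ]
 [ 0.38170199 -0.27919607]]
[[-0.92   0.391 -0.001]
 [ 0.391  0.92  -0.001]
 [ 0.    -0.002 -1.   ]]
harm [ 0.503 -0.412  0.017]
mic [ 0.508 -0.466  0.024]
plug [ 0.385 -0.362  0.017]
```

The positions are good enough for the approach. I'll turn the tool to line up with the world axes and move over the tape.

drive_tool(moves=[93,0,0,0,0,0,-7.67,93,0,0,0,0,0,-7.67,93,0,0,0,0,0,-7.67,93,-30,-32,0,0,0,0,93,-30,-32,0,0,0,0,93,-30,-32,0,0,0,0,93,-30,-32,0,0,0,0,93,-30,-32,0,0,0,0])

```text
t: 0.9
tool_pos: [0.3853, 0.3907, 0.4043]
orientation: [0.0, -3.141, 0.001]
force: [0.5, 0.2, 0.4]
opening: 0.0929
gripper_force: 0.0
```

drive_tool(moves=[93,-30,-32,0,0,0,0,93,-30,-32,0,0,0,0,93,-30,-32,0,0,0,0,93,-30,-32,0,0,0,0,93,0,0,0,0,0,0,93,0,0,0,0,0,0])

```text
t: 1.5
tool_pos: [0.5049, 0.2634, 0.4041]
orientation: [-0.004, -3.14, 0.0]
force: [-0.6, -0.0, -1.2]
opening: 0.0931
gripper_force: 0.0
```

```bash
python3 - <<'E'
from h import *
c=snap('wrist','w1.png');s=robot.read_state()
print(s['tool_pos'],Ro.from_rotvec(s['orientation']).as_matrix().round(3),s['force'])
print(-c['R'].T@c['t'],c['R'].round(2))
E
```

```text
[0.50433834 0.26422818 0.40422698] [[-1.     0.001 -0.001]
 [ 0.001  1.     0.   ]
 [ 0.001  0.    -1.   ]] [-0.46392113 -0.26950093 -0.40330152]
[0.42590647 0.2646975  0.38382999] [[ 0.    1.   -0.  ]
 [ 0.96 -0.    0.28]
 [ 0.28 -0.   -0.96]]
```

View pics/w1.png

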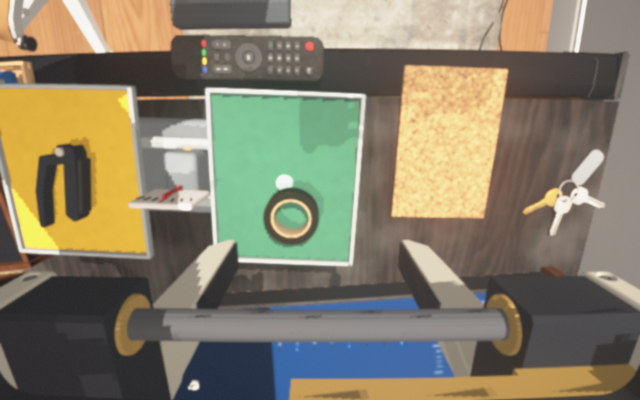

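The wrist picture shows the tape centre at (291,216), the capo spanning (37–90,145–226) and the mat corners at (404,66), (508,70), (486,218) and (393,216).

```bash
python3 - <<'E'
from h import *
c=ld('wrist')
f=lambda z,*k: print(np.array([px(c,u,v,z)[:2] for u,v in k]).round(4).tolist())
f(.104,(291,216)); 
f(.100,(38,155),(62,145),(90,150),(90,215),(68,220),(38,225))
f(.004,(404,66),(508,70),(486,218),(393,216))
f(.09,(206,90),(364,95),(353,264),(218,262)); f(.09,(137,88),(151,257),(22,252))
W=cloud(c); m=W[120:240,20:110]; col=c['color'][120:240,20:110].max(-1)<75
p=m[col&(m[...,2]>.085)]; print(len(p),p.min(0),p.max(0)); print(cv2.minAreaRect((p[:,:2]*1000).astype(np.float32)))
E
```

```text
[[0.5197, 0.239]]
[[0.4611, 0.0037], [0.4523, 0.0296], [0.4573, 0.0557], [0.5199, 0.0426], [0.5251, 0.0187], [0.5305, -0.0144]]
[[0.3759, 0.3612], [0.3786, 0.4812], [0.5566, 0.4808], [0.5535, 0.3598]]
[[0.4065, 0.1651], [0.4115, 0.3053], [0.5768, 0.3003], [0.5745, 0.1607]]
[[0.4038, 0.1028], [0.5692, 0.0908], [0.5648, -0.0511]]
2692 [ 0.45290128 -0.01130144  0.08623531] [0.5314646  0.04688009 0.10416499]
((492.8830871582031, 17.634132385253906), (48.481266021728516, 86.45950317382812), 78.27847290039062)
```

drive_tool(moves=[93,-15,-26,10,0,0,0,93,0,0,40,0,0,0,93,0,0,40,0,0,0,93,0,0,40,0,0,0,40,0,0,0,0,0,0,40,0,0,0,0,0,0,40,0,0,0,0,0,0,40,0,0,0,0,0,0], grip_force=25)

```text
t: 2.35
tool_pos: [0.5204, 0.2389, 0.2777]
orientation: [-0.001, 3.137, 0.002]
force: [-0.8, -0.3, -0.2]
opening: 0.0659
gripper_force: 0.0
```

drive_tool(moves=[40,0,0,0,0,0,0,40,0,0,0,0,0,0,40,0,0,-50,0,0,0,40,0,0,-40,0,0,0])

```text
t: 2.75
tool_pos: [0.5192, 0.2379, 0.3655]
orientation: [-0.001, -3.14, 0.001]
force: [0.3, 0.3, -0.0]
opening: 0.052
gripper_force: 25.0
```

drive_tool(moves=[40,1,46,0,0,0,0,40,1,46,0,0,0,0,40,1,46,0,0,0,0,40,1,45,20,0,0,0,40,0,0,45,0,0,0,40,0,0,45,0,0,0,40,0,0,35,0,0,0,40,0,0,22,0,0,0])

```text
t: 3.55
tool_pos: [0.5144, 0.4204, 0.194]
orientation: [0.0, -3.138, 0.005]
force: [-2.9, -4.0, 34.7]
opening: 0.0519
gripper_force: 25.0
```

drive_tool(moves=[40,0,0,0,0,0,0])

```text
t: 3.65
tool_pos: [0.5146, 0.4204, 0.1942]
orientation: [-0.001, -3.138, 0.004]
force: [-0.4, 0.7, 0.2]
opening: 0.0521
gripper_force: 25.0
```

drive_tool(moves=[80,0,0,0,0,0,0,80,0,0,0,0,0,0,80,0,0,0,0,0,0,80,0,0,-20,0,0,0,80,0,0,-45,0,0,0,80,0,0,-45,0,0,0,80,0,0,-45,0,0,0,90,0,-45,0,0,0,0])

```text
t: 4.45
tool_pos: [0.5169, 0.3803, 0.3638]
orientation: [-0.006, 3.128, 0.016]
force: [0.8, -1.1, 1.2]
opening: 0.0843
gripper_force: 0.0
```

drive_tool(moves=[90,3,-45,0,0,0,0,90,3,-45,0,0,0,0,90,3,-45,0,0,0,0,90,3,-45,0,0,0,0,90,3,-45,0,0,0,0,90,3,-45,0,0,0,0,90,3,-44,0,0,0,0,90,0,-44,0,0,0,0])

```text
t: 5.25
tool_pos: [0.494, 0.0165, 0.354]
orientation: [0.0, 3.139, -0.0]
force: [-0.3, -0.1, 0.7]
opening: 0.0903
gripper_force: 0.0
```

drive_tool(moves=[90,0,0,0,0,0,5.85,90,0,0,0,0,0,5.85,90,0,0,0,0,0,0])

```text
t: 5.55
tool_pos: [0.4946, 0.0176, 0.3538]
orientation: [0.325, 3.123, 0.0]
force: [-0.0, -0.2, -0.4]
opening: 0.09
gripper_force: 0.0
```

```bash
python3 - <<'E'
from h import *
c=snap('wrist','w2.png')
W=cloud(c); col=(c['color'].max(-1)<75)&(abs(W[...,0]-.49)<.07)&(abs(W[...,1]-.018)<.06)&(W[...,2]>.083)&(W[...,2]<.11)
p=W[col]; print(len(p),p.min(0),p.max(0)); print(cv2.minAreaRect((p[:,:2]*1000).astype(np.float32)),robot.read_state()['tool_pos'])
E
```

```text
46 [ 0.49760433 -0.01178429  0.08999244] [ 0.52972842 -0.00346313  0.0938025 ]
((513.8749389648438, -7.56395149230957), (4.489270210266113, 32.580589294433594), 81.59326934814453) [0.49455624 0.01799602 0.35360609]
```

View pics/w2.png

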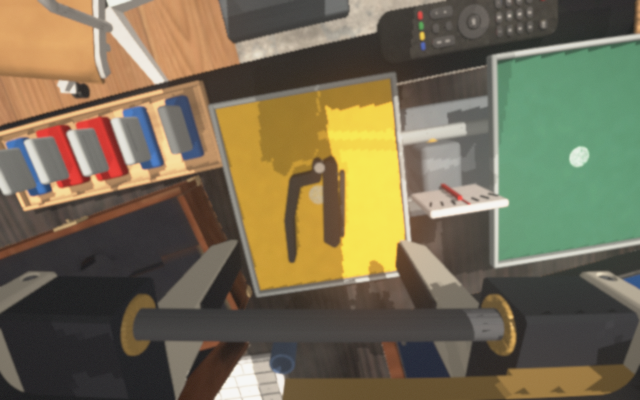

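drive_tool(moves=[90,0,0,40,0,0,0,90,0,0,46,0,0,0,30,0,0,0,0,0,0,30,0,0,0,0,0,0,30,0,0,0,0,0,0,30,0,0,0,0,0,0,30,0,0,0,0,0,0,30,0,0,0,0,0,0], grip_force=20)

```text
t: 6.4
tool_pos: [0.495, 0.0181, 0.2679]
orientation: [0.32, 3.123, -0.0]
force: [-1.3, -0.0, 1.1]
opening: 0.0467
gripper_force: 0.2
```

drive_tool(moves=[30,0,0,0,0,0,0,30,0,0,-40,0,0,0,30,0,0,-45,0,0,0])

```text
t: 6.7
tool_pos: [0.4934, 0.0183, 0.3505]
orientation: [-0.32, -3.12, 0.0]
force: [1.1, 0.8, -0.1]
opening: 0.0448
gripper_force: 19.9
```

drive_tool(moves=[30,0,0,0,0,0,-5.85,30,0,0,0,0,0,-5.85,30,7,42,0,0,0,0,30,7,44,0,0,0,0,30,7,44,0,0,0,0,30,7,44,0,0,0,0,30,7,44,0,0,0,0,30,7,44,0,0,0,0])

```text
t: 7.5
tool_pos: [0.4519, 0.2819, 0.3518]
orientation: [0.0, 3.142, 0.0]
force: [-0.2, 0.5, -0.3]
opening: 0.0451
gripper_force: 19.9
```

drive_tool(moves=[30,7,44,0,0,0,0,30,8,45,0,0,0,0,30,10,48,0,0,0,0,30,0,0,0,0,0,0,30,0,0,45,0,0,0,30,0,0,45,0,0,0,30,0,0,30,0,0,0])

```text
t: 8.2
tool_pos: [0.4266, 0.4162, 0.2282]
orientation: [0.0, -3.139, 0.004]
force: [0.1, -0.4, -1.9]
opening: 0.0447
gripper_force: 19.9
```

drive_tool(moves=[30,0,0,20,0,0,0,30,0,0,14,0,0,0,30,0,0,0,0,0,0,75,0,0,0,0,0,0,75,0,0,0,0,0,0,75,0,0,0,0,0,0,75,0,0,-40,0,0,0,75,0,0,-45,0,0,0])

```text
t: 9.0
tool_pos: [0.4268, 0.4166, 0.2823]
orientation: [-0.0, -3.139, 0.004]
force: [1.1, 0.1, 0.1]
opening: 0.0742
gripper_force: 0.0
```

drive_tool(moves=[75,0,0,-45,0,0,0,75,0,0,-40,0,0,0,60,0,-48,0,0,0,0,60,0,-48,0,0,0,0,60,0,-48,0,0,0,0,60,0,-48,0,0,0,0,60,0,-48,0,0,0,0,60,0,-48,0,0,0,0])

```text
t: 9.8
tool_pos: [0.4272, 0.1276, 0.3689]
orientation: [-0.001, 3.139, 0.001]
force: [0.3, 1.0, 0.1]
opening: 0.0602
gripper_force: 0.0
```

drive_tool(moves=[40,0,-48,0,0,0,0,40,0,-48,0,0,0,0,40,0,-48,0,0,0,0,40,0,-48,0,0,0,0,40,0,-48,0,0,0,0,40,0,-48,0,0,0,0,40,0,-48,0,0,0,0,40,0,-48,0,0,0,0])

```text
t: 10.6
tool_pos: [0.4271, -0.2569, 0.3691]
orientation: [0.001, 3.139, -0.002]
force: [1.5, -0.3, 0.4]
opening: 0.04
gripper_force: 0.0
```

drive_tool(moves=[40,0,-46,-10,0,0,0,40,0,-46,-10,0,0,0,40,-26,-40,-10,0,0,0,40,-26,-40,0,0,0,0,40,0,-11,0,0,0,0,40,0,0,0,0,0,0])

```text
t: 11.2
tool_pos: [0.4793, -0.4392, 0.3972]
orientation: [-0.002, -3.141, -0.001]
force: [0.1, 0.8, 0.5]
opening: 0.0403
gripper_force: 0.0
```

```bash
python3 - <<'E'
from h import *
c=snap('wrist','w3.png')
print(robot.read_state()['tool_pos'])
E
```

```text
[ 0.47914925 -0.43796691  0.39779732]
```

View pics/w3.png

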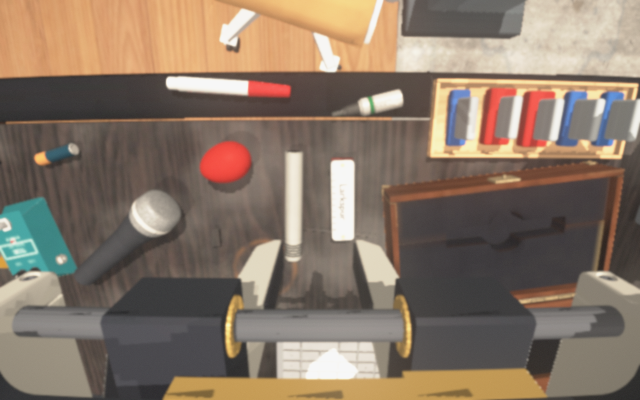

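The microphone runs (294,152)–(294,260). The harmonica spans (330,159)–(355,240). The plug runs (403,97)–(333,112).

```bash
python3 - <<'E'
from h import *
c=ld('wrist')
f=lambda n,z,*k: print(n,np.array([px(c,u,v,z)[:2] for u,v in k]).round(4).tolist())
f('mic',.0105,(294,152),(293,260)); f('micw',.0105,(285,205),(303,205))
f('harm',.02,(330,158),(354,160),(355,239),(332,241))
f('plug',.0095,(402,100),(358,106),(333,112))
f('fins',.044,(475,90),(475,138),(515,95),(513,137),(554,97),(553,138),(594,98),(590,138))
f('tray',.012,(432,80),(640,82),(430,157),(622,156))
f('case',.052,(386,188),(620,168))
E
```

```text
mic [[0.4452, -0.4658], [0.5828, -0.4702]]
micw [[0.5092, -0.4781], [0.5092, -0.4563]]
harm [[0.4508, -0.4244], [0.4531, -0.3971], [0.5498, -0.3928], [0.5524, -0.421]]
plug [[0.3874, -0.3442], [0.3941, -0.3932], [0.4006, -0.4211]]
fins [[0.3782, -0.2794], [0.426, -0.2732], [0.3824, -0.237], [0.4246, -0.2323], [0.3836, -0.1951], [0.4251, -0.188], [0.3835, -0.1511], [0.4245, -0.1461]]
tray [[0.3663, -0.3133], [0.3628, -0.0707], [0.4506, -0.3077], [0.4475, -0.0715]]
case [[0.4781, -0.3658], [0.4553, -0.1105]]
```

drive_tool(moves=[40,-35,-29,10,0,0,0,40,0,0,45,0,0,0,40,0,0,45,0,0,0,40,0,0,45,0,0,0,40,0,0,40,0,0,0,40,0,0,22,0,0,0,10,0,0,0,0,0,0,10,0,0,0,0,0,0], grip_force=30)

```text
t: 12.05
tool_pos: [0.5146, -0.4658, 0.1924]
orientation: [-0.001, 3.141, -0.001]
force: [-0.6, -2.0, 0.2]
opening: 0.0288
gripper_force: 0.3
```

drive_tool(moves=[10,0,0,0,0,0,0,10,0,0,0,0,0,0,10,0,0,0,0,0,0,10,0,0,-40,0,0,0,10,15,0,-45,0,0,0,10,20,0,-45,0,0,0,10,20,0,-42,0,0,0,10,15,0,0,0,0,0])

```text
t: 12.85
tool_pos: [0.4446, -0.4681, 0.3723]
orientation: [0.0, 3.133, -0.016]
force: [0.0, -0.3, -1.0]
opening: 0.02
gripper_force: 30.0
```

drive_tool(moves=[10,0,46,0,0,0,0,10,0,46,0,0,0,0,10,0,46,0,0,0,0,10,0,46,0,0,0,0,10,0,46,0,0,0,0,10,0,46,0,0,0,0,10,0,46,0,0,0,0,10,0,46,0,0,0,0])

```text
t: 13.65
tool_pos: [0.4439, -0.097, 0.3632]
orientation: [0.001, 3.14, -0.0]
force: [1.6, -0.1, -1.9]
opening: 0.0206
gripper_force: 30.0
```

drive_tool(moves=[10,0,46,0,0,0,0,10,0,46,0,0,0,0,10,0,46,0,0,0,0,10,0,46,0,0,0,0,10,0,46,0,0,0,0,10,-16,46,0,0,0,0,10,-16,46,0,0,0,0,10,-16,46,0,0,0,0])

```text
t: 14.45
tool_pos: [0.4924, 0.2713, 0.3633]
orientation: [-0.0, 3.14, 0.001]
force: [1.0, -0.8, -0.7]
opening: 0.0199
gripper_force: 30.0
```

drive_tool(moves=[10,0,7,0,0,0,0,10,0,0,40,0,0,0,10,0,0,30,0,0,0,10,0,0,0,0,0,0])

```text
t: 14.85
tool_pos: [0.4903, 0.2751, 0.2878]
orientation: [-0.0, -3.133, 0.006]
force: [-1.3, -0.4, -2.4]
opening: 0.0204
gripper_force: 30.0
```

drive_tool(moves=[10,0,0,10,0,0,0,10,0,0,6,0,0,0,10,0,0,5,0,0,0,10,0,0,0,0,0,0,10,0,0,0,0,0,0])

```text
t: 15.35
tool_pos: [0.4928, 0.2762, 0.2725]
orientation: [0.001, 3.141, 0.001]
force: [-0.4, -0.0, -1.1]
opening: 0.0203
gripper_force: 30.0
```

drive_tool(moves=[32,0,0,0,0,0,0,32,0,0,0,0,0,0,32,0,0,0,0,0,0,32,0,0,-20,0,0,0,32,0,0,-30,0,0,0,40,0,0,-45,0,0,0,40,16,-46,0,0,0,0,40,16,-46,0,0,0,0])

```text
t: 16.15
tool_pos: [0.4608, 0.1841, 0.3692]
orientation: [-0.003, 3.137, 0.002]
force: [-0.1, -1.1, -0.3]
opening: 0.0399
gripper_force: 0.0
```

drive_tool(moves=[38,8,-46,0,0,0,0,38,8,-46,0,0,0,0,38,0,-46,0,0,0,0,38,0,-46,0,0,0,0,38,0,-46,0,0,0,0,38,0,-46,0,0,0,0,38,0,-46,0,0,0,0,38,0,-46,0,0,0,0])

```text
t: 16.95
tool_pos: [0.4441, -0.1857, 0.3672]
orientation: [0.0, 3.141, -0.001]
force: [0.9, 1.4, -0.1]
opening: 0.0379
gripper_force: 0.0
```

drive_tool(moves=[38,0,-46,0,0,0,0,38,0,-46,0,0,0,0,38,0,-46,0,0,0,0,38,0,-46,0,0,0,0,38,-28,-40,0,0,0,0,38,-28,-2,0,0,0,0,38,0,0,0,0,0,0])

```text
t: 17.65
tool_pos: [0.5022, -0.4109, 0.3658]
orientation: [0.001, 3.141, 0.001]
force: [-0.6, 0.5, -0.1]
opening: 0.0378
gripper_force: 0.0
```

drive_tool(moves=[38,0,1,45,0,0,-2,38,0,0,45,0,0,0,38,0,0,45,0,0,0,38,0,0,30,0,0,0,38,0,0,11,0,0,0,10,0,0,0,0,0,0,10,0,0,0,0,0,0,10,0,0,0,0,0,0])

```text
t: 18.45
tool_pos: [0.5011, -0.4094, 0.1929]
orientation: [-0.055, 3.139, -0.004]
force: [0.2, -0.7, -1.4]
opening: 0.0263
gripper_force: 30.0
```

drive_tool(moves=[10,0,0,0,0,0,0,10,0,0,0,0,0,0,10,0,0,-40,0,0,2,10,15,0,-45,0,0,0,10,20,0,-45,0,0,0,10,20,0,-45,0,0,0])

```text
t: 19.05
tool_pos: [0.4447, -0.4084, 0.3675]
orientation: [0.001, -3.142, 0.0]
force: [0.2, -1.0, -1.3]
opening: 0.0264
gripper_force: 30.0
```

drive_tool(moves=[10,0,45,0,0,0,0,10,0,45,0,0,0,0,10,0,45,0,0,0,0,10,0,45,0,0,0,0,10,0,46,0,0,0,0,10,0,46,0,0,0,0,10,0,46,0,0,0,0,10,0,46,0,0,0,0])

```text
t: 19.85
tool_pos: [0.445, -0.0431, 0.3661]
orientation: [0.001, 3.141, -0.0]
force: [1.0, 0.0, -0.7]
opening: 0.0264
gripper_force: 30.0
```

drive_tool(moves=[10,0,46,0,0,0,0,10,0,46,0,0,0,0,10,0,46,0,0,0,0,10,-16,46,0,0,0,0,10,-16,46,0,0,0,0,10,-15,43,0,0,0,0,10,0,0,0,0,0,0])

```text
t: 20.55
tool_pos: [0.4929, 0.2325, 0.3651]
orientation: [0.006, -3.141, -0.002]
force: [-1.0, -0.2, -1.3]
opening: 0.0261
gripper_force: 30.0
```

```bash
python3 - <<'E'
from h import *
c=snap('wrist','w4.png')
print(robot.read_state()['tool_pos'])
E
```

```text
[0.49253114 0.23044014 0.36509089]
```

View pics/w4.png

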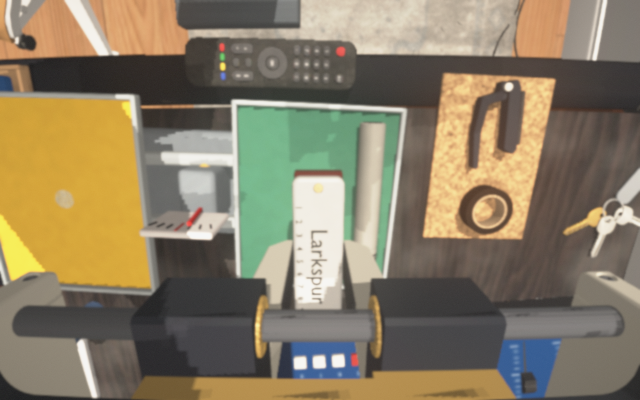

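drive_tool(moves=[10,-27,-15,0,0,0,0,10,0,0,40,0,0,0,10,0,0,40,0,0,0,10,0,0,15,0,0,0,10,0,0,4,0,0,0,10,0,0,0,0,0,0])

```text
t: 21.2
tool_pos: [0.5197, 0.2128, 0.2676]
orientation: [0.001, 3.141, 0.0]
force: [-3.8, -1.1, -1.4]
opening: 0.0263
gripper_force: 30.0
```

drive_tool(moves=[36,0,0,0,0,0,0,36,0,0,0,0,0,0,36,0,0,0,0,0,0,36,0,0,-20,0,0,0,36,0,0,-40,0,0,0,36,0,0,-45,0,0,0,36,25,-40,0,0,0,0,36,25,-40,0,0,0,0])

```text
t: 22.0
tool_pos: [0.4699, 0.1331, 0.3749]
orientation: [-0.003, 3.136, 0.001]
force: [0.4, -1.7, -0.8]
opening: 0.0358
gripper_force: 0.0
```

drive_tool(moves=[36,10,-46,0,0,0,0,36,10,-46,0,0,0,0,36,10,-46,0,0,0,0,36,10,-46,0,0,0,0,40,10,-46,0,0,0,0,40,10,-46,0,0,0,0,40,10,-46,0,0,0,0,40,8,-46,0,0,0,0])

```text
t: 22.8
tool_pos: [0.3907, -0.2366, 0.3729]
orientation: [0.0, 3.14, -0.002]
force: [0.9, 0.4, -0.6]
opening: 0.04
gripper_force: 0.0
```

drive_tool(moves=[40,0,-46,0,0,0,0,40,0,-46,0,0,0,0,40,0,-46,0,0,0,0,40,0,0,0,0,0,8.03,40,0,0,0,0,0,8.03,40,0,0,0,0,0,8.03,40,0,0,0,0,0,8.03,40,0,0,0,0,0,8.03])

```text
t: 23.6
tool_pos: [0.3916, -0.373, 0.3725]
orientation: [1.087, 2.946, -0.001]
force: [-0.2, -0.3, -0.3]
opening: 0.0399
gripper_force: 0.0
```

drive_tool(moves=[40,0,0,0,0,0,8.03,40,0,0,0,0,0,8.03,40,0,0,0,0,0,8.03,40,0,0,0,0,0,8.03,40,0,0,0,0,0,8.03,40,0,0,0,0,0,0,40,0,0,0,0,0,0])

```text
t: 24.3
tool_pos: [0.3916, -0.3728, 0.3723]
orientation: [2.02, 2.405, -0.0]
force: [0.4, 0.0, -0.8]
opening: 0.0394
gripper_force: 0.0
```

```bash
python3 - <<'E'
from h import *
c=snap('wrist','w5.png');s=robot.read_state()
print(s['tool_pos'],Ro.from_rotvec(s['orientation']).as_matrix().round(3))
E
```

```text
[ 0.39153357 -0.37283336  0.37216685] [[-0.172  0.985  0.   ]
 [ 0.985  0.172 -0.001]
 [-0.001  0.    -1.   ]]
```

View pics/w5.png

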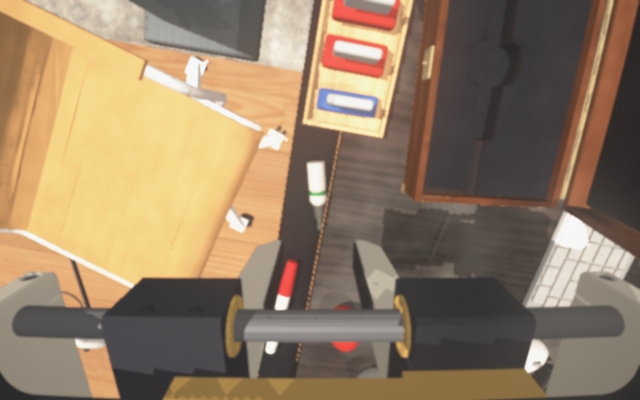

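The plug at (317,163)–(320,228) is lined up between the fingers, so I'll descend and grip.

drive_tool(moves=[40,0,0,48,0,0,0,40,0,0,48,0,0,0,40,0,0,46,0,0,0,40,0,0,28,0,0,0,40,0,0,12,0,0,0,5,0,0,0,0,0,0,5,0,0,0,0,0,0,5,0,0,0,0,0,0])

```text
t: 25.15
tool_pos: [0.392, -0.3734, 0.1912]
orientation: [2.023, 2.4, -0.001]
force: [-0.0, -0.4, -0.5]
opening: 0.0209
gripper_force: 0.0
```

drive_tool(moves=[5,0,0,0,0,0,0,5,0,0,0,0,0,0,5,0,0,-40,0,0,0,5,0,0,-45,0,0,4.85,5,0,0,-45,0,0,4.85,5,0,0,-45,0,0,0])

```text
t: 25.75
tool_pos: [0.3912, -0.3725, 0.3665]
orientation: [-2.225, -2.218, -0.0]
force: [1.8, -1.2, -0.6]
opening: 0.0155
gripper_force: 29.8
```

drive_tool(moves=[5,46,3,0,0,0,0,5,46,3,0,0,0,0,5,46,3,0,0,0,0,5,46,3,0,0,0,0,5,46,3,0,0,0,0,5,46,3,0,0,0,0,5,46,3,0,0,0,0,5,46,3,0,0,0,0])

```text
t: 26.55
tool_pos: [0.4151, -0.003, 0.365]
orientation: [2.221, 2.221, 0.001]
force: [1.6, 0.8, -1.3]
opening: 0.0153
gripper_force: 29.8
```

drive_tool(moves=[5,46,3,0,0,0,0,5,46,3,0,0,0,0,5,46,3,0,0,0,0,5,46,3,0,0,0,0,5,44,3,0,0,0,0,5,0,0,30,0,0,0,5,0,0,0,0,0,0])

```text
t: 27.25
tool_pos: [0.4289, 0.2239, 0.3311]
orientation: [-2.217, -2.223, 0.009]
force: [-1.2, -0.2, -1.4]
opening: 0.0154
gripper_force: 29.8
```

```bash
python3 - <<'E'
from h import *
a=snap('top');im=cv2.cvtColor(a['color'],cv2.COLOR_RGB2BGR)
cv2.imwrite('pics/c3.png',cv2.resize(im[180:300,130:440],None,fx=2.5,fy=2.5,interpolation=cv2.INTER_CUBIC))
c=snap('wrist');im=cv2.cvtColor(c['color'],cv2.COLOR_RGB2BGR)
cv2.imwrite('pics/w6.png',im);print(robot.read_state()['tool_pos'])
E
```

```text
[0.43007942 0.22280133 0.33425979]
```

View pics/w6.png

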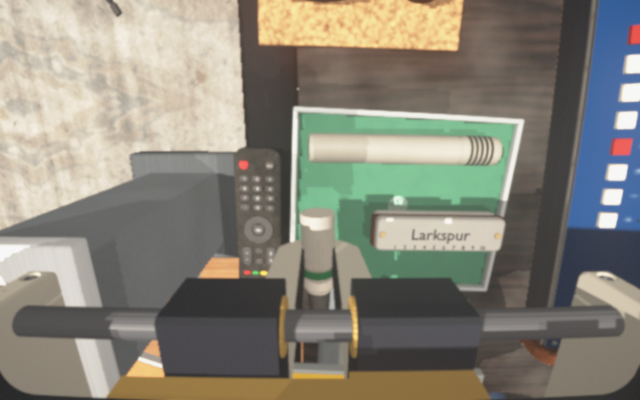

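The microphone and harmonica lie in the green pan, and the plug (318,215) is over the free strip. I'll lower it.

drive_tool(moves=[5,0,0,40,0,0,0,5,0,0,22,0,0,0,5,0,0,6,0,0,0,5,0,0,0,0,0,0,28,0,0,0,0,0,0,28,0,0,0,0,0,0,28,0,0,0,0,0,0,28,0,0,0,0,0,0])

```text
t: 28.15
tool_pos: [0.4309, 0.2233, 0.2676]
orientation: [2.221, 2.221, 0.002]
force: [0.6, 0.3, -0.4]
opening: 0.0278
gripper_force: 0.0
```

drive_tool(moves=[28,0,0,-30,0,0,0,28,0,0,-45,0,0,0,28,0,0,-45,0,0,-8.5,28,0,0,0,0,0,-8.5,28,0,0,0,0,0,-8.5,28,0,0,0,0,0,-8.5,28,0,0,0,0,0,-8.5,28,0,0,0,0,0,-8.5])

```text
t: 28.95
tool_pos: [0.4305, 0.2233, 0.387]
orientation: [1.039, 2.964, 0.0]
force: [0.1, -0.1, -0.2]
opening: 0.0279
gripper_force: 0.0
```

drive_tool(moves=[35,0,0,0,0,0,-8.5,35,0,0,0,0,0,-8.5,35,0,0,0,0,0,-8.5,35,0,0,0,0,0,-8.5,35,0,0,0,0,0,-5,35,5,-46,0,0,0,0,35,5,-46,0,0,0,0,35,5,-46,0,0,0,0])

```text
t: 29.75
tool_pos: [0.415, 0.0842, 0.3869]
orientation: [-0.003, 3.141, -0.0]
force: [0.3, 0.0, -0.2]
opening: 0.0351
gripper_force: 0.0
```

drive_tool(moves=[35,4,-46,0,0,0,0,35,4,-46,0,0,0,0,35,4,-46,0,0,0,0,35,0,-46,0,0,0,0,35,0,-46,0,0,0,0,35,0,-40,0,0,0,0,35,0,0,0,0,0,0])

```text
t: 30.45
tool_pos: [0.4029, -0.1886, 0.3871]
orientation: [0.008, 3.141, -0.003]
force: [-0.3, 0.0, -0.2]
opening: 0.0348
gripper_force: 0.0
```

```bash
python3 - <<'E'
from h import *
c=snap('wrist','w7.png');print(robot.read_state()['tool_pos'])
W=cloud(c);m=(W[...,2]>.038)&(W[...,2]<.054)&(abs(W[...,0]-.405)<.035)&(W[...,1]<-.06)&(W[...,1]>-.32)
n,l,st,_=cv2.connectedComponentsWithStats(m.astype(np.uint8))
for i in range(1,n):
    if st[i,4]<60: continue
    p=W[l==i]; r=cv2.minAreaRect((p[:,:2]*1000).astype(np.float32)); print(st[i,4],np.round(r[0]),np.round(r[1]),round(r[2],1),p[:,2].mean().round(3),c['color'][l==i].mean(0).round())
E
```

```text
[ 0.40309329 -0.18674289  0.38686032]
415 [ 404. -235.] [10. 43.] 89.6 0.047 [221. 204. 195.]
441 [ 404. -100.] [11. 43.] 89.0 0.046 [146. 139. 131.]
449 [ 405. -280.] [43. 11.] 1.3 0.046 [208. 203. 192.]
375 [ 406. -191.] [ 9. 43.] 89.8 0.047 [220. 207. 197.]
412 [ 405. -145.] [10. 43.] 89.7 0.047 [204. 198. 190.]
```

View pics/c3.png

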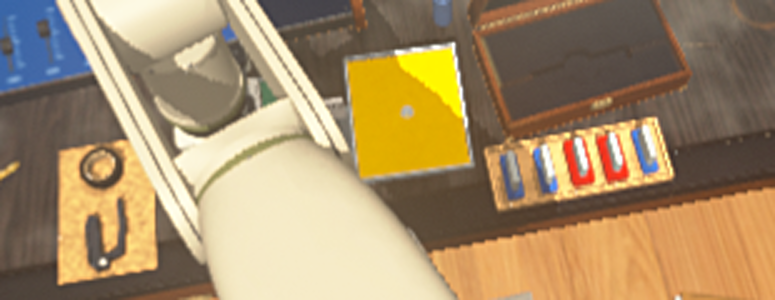

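drive_tool(moves=[26,-3,-4,35,0,0,0,26,0,0,45,0,0,0,26,0,0,45,0,0,0,26,0,0,35,0,0,0,26,0,0,15,0,0,0,2,0,0,0,0,0,0,2,0,0,0,0,0,0,2,0,0,0,0,0,0])

```text
t: 31.3
tool_pos: [0.4074, -0.1888, 0.2135]
orientation: [-0.001, 3.139, -0.002]
force: [-0.4, -0.6, -0.3]
opening: 0.0099
gripper_force: 30.0
```

drive_tool(moves=[2,0,0,0,0,0,0,2,0,0,-40,0,0,0,2,0,0,-45,0,0,0,2,0,0,-45,0,0,0,2,-5,46,-20,0,0,0,2,-5,46,0,0,0,0,2,-5,46,0,0,0,0,2,-5,46,0,0,0,0])

```text
t: 32.1
tool_pos: [0.4264, -0.0036, 0.3631]
orientation: [0.002, 3.138, -0.0]
force: [1.3, -0.8, -1.3]
opening: 0.0099
gripper_force: 30.0
```

drive_tool(moves=[2,-30,33,0,0,0,0,2,-31,32,0,0,0,0,2,-31,0,0,0,0,0,2,0,0,0,0,0,0])

```text
t: 32.5
tool_pos: [0.5207, 0.061, 0.3618]
orientation: [-0.003, 3.14, 0.0]
force: [-0.7, -0.4, -1.8]
opening: 0.0099
gripper_force: 30.0
```

drive_tool(moves=[2,0,0,35,0,0,0,2,0,0,15,0,0,0,2,0,0,7,0,0,0,2,0,0,4,0,0,0,24,0,0,0,0,0,0,24,0,0,0,0,0,0,24,0,0,0,0,0,0,24,0,0,0,0,0,0])

```text
t: 33.3
tool_pos: [0.5188, 0.0598, 0.3014]
orientation: [0.0, 3.14, 0.0]
force: [-0.3, 0.4, -0.4]
opening: 0.0239
gripper_force: 0.0
```

drive_tool(moves=[24,0,0,-30,0,0,0,24,0,0,-40,0,0,0,24,40,-30,0,0,0,0,24,40,-30,0,0,0,0,24,30,-40,0,0,0,0,24,5,-46,0,0,0,0,24,0,-46,0,0,0,0,24,0,-46,0,0,0,0])

```text
t: 34.1
tool_pos: [0.4028, -0.1798, 0.3715]
orientation: [-0.0, 3.139, -0.002]
force: [0.9, 0.7, -0.3]
opening: 0.0238
gripper_force: 0.0
```

drive_tool(moves=[24,0,-46,0,0,0,0,26,0,-10,0,0,0,0,26,0,0,0,0,0,0])

```text
t: 34.4
tool_pos: [0.4032, -0.2356, 0.3707]
orientation: [-0.005, -3.142, -0.0]
force: [0.8, -0.1, 0.9]
opening: 0.0258
gripper_force: 0.0
```

drive_tool(moves=[26,-1,0,45,0,0,0,26,0,0,45,0,0,0,26,0,0,45,0,0,0,26,0,0,23,0,0,0,2,0,0,0,0,0,0,2,0,0,0,0,0,0,2,0,0,0,0,0,0,2,0,0,0,0,0,0])

```text
t: 35.2
tool_pos: [0.4052, -0.2343, 0.2144]
orientation: [-0.0, 3.139, -0.002]
force: [-0.2, -0.6, -0.5]
opening: 0.0095
gripper_force: 30.0
```

drive_tool(moves=[2,0,0,-40,0,0,0,2,0,0,-45,0,0,0,2,0,0,-45,0,0,0,2,-5,46,-20,0,0,0,2,-5,46,0,0,0,0,2,-5,46,0,0,0,0,2,-5,46,0,0,0,0,2,-30,38,0,0,0,0])

```text
t: 36.0
tool_pos: [0.4531, -0.0104, 0.3637]
orientation: [0.0, 3.14, -0.0]
force: [1.8, -1.9, -1.0]
opening: 0.0099
gripper_force: 30.0
```

drive_tool(moves=[2,-33,4,0,0,0,0,2,-33,0,0,0,0,0,2,0,0,0,0,0,0])

```text
t: 36.3
tool_pos: [0.5229, -0.0079, 0.3625]
orientation: [-0.002, 3.141, 0.0]
force: [-0.3, -1.2, -0.5]
opening: 0.0097
gripper_force: 30.0
```

drive_tool(moves=[2,0,0,35,0,0,0,2,0,0,15,0,0,0,2,0,0,8,0,0,0,2,0,0,4,0,0,0,24,0,0,0,0,0,0,24,0,0,0,0,0,0,24,0,0,0,0,0,0,24,0,0,0,0,0,0])

```text
t: 37.1
tool_pos: [0.5207, -0.0086, 0.3013]
orientation: [0.0, 3.14, -0.0]
force: [0.1, -0.0, -0.5]
opening: 0.0242
gripper_force: 0.0
```

drive_tool(moves=[24,0,0,-30,0,0,0,24,0,0,-40,0,0,0,24,40,-10,0,0,0,0,24,40,-27,0,0,0,0,24,37,-30,0,0,0,0,24,0,-46,0,0,0,0,26,0,-24,0,0,0,0,26,0,0,0,0,0,0])

```text
t: 37.9
tool_pos: [0.4029, -0.1479, 0.3712]
orientation: [0.006, 3.14, -0.002]
force: [1.4, 0.7, 0.2]
opening: 0.0255
gripper_force: 0.0
```

drive_tool(moves=[26,-2,2,45,0,0,0,26,0,0,45,0,0,0,26,0,0,45,0,0,0,26,0,0,23,0,0,0,2,0,0,0,0,0,0,2,0,0,0,0,0,0,2,0,0,0,0,0,0,2,0,0,0,0,0,0])

```text
t: 38.7
tool_pos: [0.4065, -0.1439, 0.2145]
orientation: [0.0, 3.138, -0.002]
force: [-0.4, 0.5, 0.2]
opening: 0.0098
gripper_force: 30.0
```

drive_tool(moves=[2,0,0,-40,0,0,0,2,0,0,-45,0,0,0,2,0,0,-45,0,0,0,2,-8,41,-20,0,0,0,2,-8,41,0,0,0,0,2,-8,41,0,0,0,0,2,-8,41,0,0,0,0,2,-7,40,0,0,0,0])

```text
t: 39.5
tool_pos: [0.4447, 0.0622, 0.3642]
orientation: [0.001, 3.138, 0.0]
force: [-0.1, -0.6, 0.2]
opening: 0.0097
gripper_force: 30.0
```

drive_tool(moves=[2,0,0,0,0,0,0])

```text
t: 39.6
tool_pos: [0.4447, 0.0643, 0.364]
orientation: [-0.007, 3.139, 0.003]
force: [-0.7, -0.2, 0.1]
opening: 0.0098
gripper_force: 30.0
```

drive_tool(moves=[2,0,-4,35,0,0,0,2,0,0,16,0,0,0,2,0,0,10,0,0,0,2,0,0,5,0,0,0,24,0,0,0,0,0,0,24,0,0,0,0,0,0,24,0,0,0,0,0,0,24,0,0,0,0,0,0])

```text
t: 40.4
tool_pos: [0.4448, 0.0564, 0.2973]
orientation: [0.0, 3.14, -0.0]
force: [-0.3, -0.1, 0.1]
opening: 0.0239
gripper_force: 0.0
```

drive_tool(moves=[24,0,0,-35,0,0,0,24,0,0,-40,0,0,0,24,10,-40,0,0,0,0,24,10,-40,0,0,0,0,24,10,-40,0,0,0,0,24,9,-40,0,0,0,0,26,0,0,0,0,0,0])

```text
t: 41.1
tool_pos: [0.4045, -0.1071, 0.372]
orientation: [0.008, 3.141, -0.003]
force: [-1.2, 0.4, -1.1]
opening: 0.0257
gripper_force: 0.0
```

drive_tool(moves=[26,0,5,45,0,0,0,26,0,0,45,0,0,0,26,0,0,45,0,0,0,26,0,0,24,0,0,0,2,0,0,0,0,0,0,2,0,0,0,0,0,0,2,0,0,0,0,0,0,2,0,0,0,0,0,0])

```text
t: 41.9
tool_pos: [0.4065, -0.0988, 0.2145]
orientation: [0.0, 3.138, -0.002]
force: [-0.7, -0.3, -0.2]
opening: 0.01
gripper_force: 30.0
```

drive_tool(moves=[2,0,0,-40,0,0,0,2,0,0,-45,0,0,0,2,0,0,-45,0,0,0,2,0,0,-20,0,0,0,2,-13,30,0,0,0,0,2,-13,30,0,0,0,0,2,-13,30,0,0,0,0,2,0,0,0,0,0,0])

```text
t: 42.7
tool_pos: [0.4454, -0.006, 0.364]
orientation: [-0.004, 3.139, 0.001]
force: [-0.6, -0.4, -0.8]
opening: 0.0099
gripper_force: 30.0
```

drive_tool(moves=[2,0,-3,35,0,0,0,2,0,0,18,0,0,0,2,0,0,10,0,0,0,2,0,0,6,0,0,0,24,0,0,0,0,0,0,24,0,0,0,0,0,0,24,0,0,0,0,0,0,24,0,0,0,0,0,0])

```text
t: 43.5
tool_pos: [0.4448, -0.0116, 0.2943]
orientation: [0.0, 3.14, -0.0]
force: [0.2, -0.0, 0.0]
opening: 0.0244
gripper_force: 0.0
```

drive_tool(moves=[24,0,0,-35,0,0,0,24,0,0,-45,0,0,0,24,0,0,-45,0,0,0,24,10,40,-30,0,0,0,24,10,40,0,0,0,0,24,0,40,0,0,0,0,24,0,20,0,0,0,0,24,0,0,0,0,0,0])

```text
t: 44.3
tool_pos: [0.4243, 0.1297, 0.4483]
orientation: [-0.005, 3.141, 0.001]
force: [-0.4, -0.5, -1.3]
opening: 0.0238
gripper_force: 0.0
```

```bash
python3 - <<'E'
from h import *
c=snap('wrist','w8.png');s=robot.read_state();print(s['tool_pos'],s['t'])
E
```

```text
[0.42445926 0.12851046 0.448149  ] 44.35
```

View pics/w8.png

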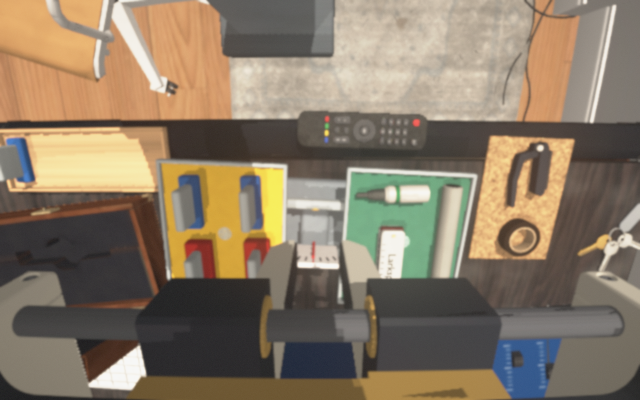

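Four weights are in the yellow pan and the three gear items are in the green one. The tape (519,237) and capo are on the mat, and the needle at (313,250) is upright. I'll let it settle and compare the pan heights.

drive_tool(moves=[24,0,0,0,0,0,0,24,0,0,0,0,0,0,24,0,0,0,0,0,0,24,0,0,0,0,0,0,24,0,0,0,0,0,0,24,0,0,0,0,0,0,24,0,0,0,0,0,0,24,0,0,0,0,0,0])

```text
t: 45.15
tool_pos: [0.4247, 0.1277, 0.4478]
orientation: [0.0, 3.142, 0.0]
force: [-0.1, -0.3, 0.2]
opening: 0.0242
gripper_force: 0.0
```

```bash
python3 - <<'E'
from h import *
for k in range(2):
    c=snap('wrist');W=cloud(c)
    print('yellow',np.nanmedian(W[205:255,222:236][...,2]).round(4),'green',np.nanmedian(W[210:260,353:370][...,2]).round(4))
im=cv2.cvtColor(c['color'],cv2.COLOR_RGB2BGR)
cv2.imwrite('pics/w9.png',np.vstack([cv2.resize(im[235:275,270:370],(800,320),interpolation=cv2.INTER_CUBIC),cv2.resize(im[130:270,440:640],(400,280))[:, :].repeat(2,1)[:, :800]]))
E
```

```text
yellow 0.0846 green 0.0851
yellow 0.0845 green 0.0852
```

View pics/w9.png

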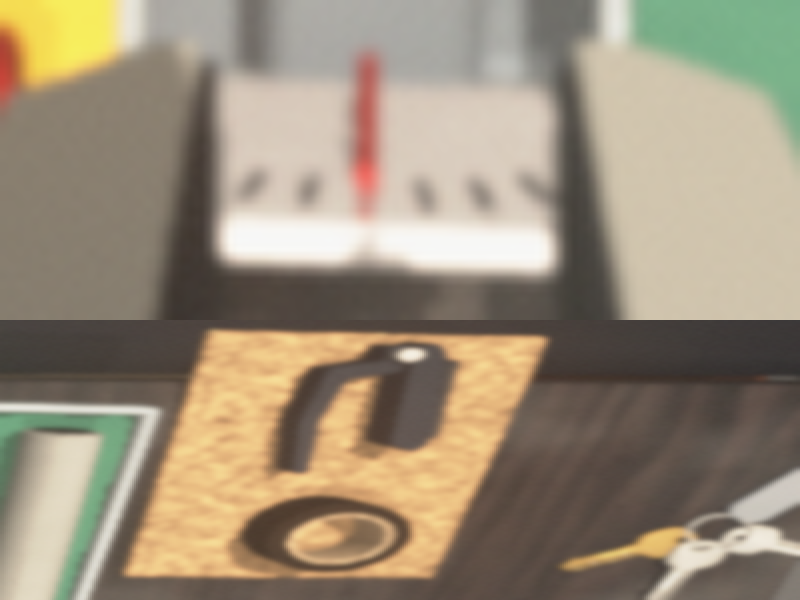

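The pan heights agree within 0.7 mm and the needle stands on the centre mark, so the beam is level. The tape and capo are on the mat.

```bash
python3 -c "
from plant import robot
print(robot.close_job())"
```

```text
the job is handed in; nothing more can be done
None
```

The job is done and handed in: the tape roll and capo are on the cork mat, and the microphone, harmonica and plug lie in the green pan, balanced level by two red and two blue weights (300 g), with the third blue weight left in its tray.

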